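# Dry-fit the last two legs of a stool

### The arm

A 6-joint arm with a two-finger parallel gripper is mounted at the origin on the work surface. World frame = base frame: x ahead of the robot, y to its left, z up, the work surface at z = 0. Lengths are in mm, angles in rad, forces in N, time in s.
With the tool pointing down it reaches from about 250 to 775 mm from the base axis. Payload 4 kg.
Tool frame: the origin (TCP) lies at the very end of the fingers, on their centre line; the grasp point (between the pads) lies 19 mm behind it (pinch_z is the distance from the TCP to the grasp point, in mm); z points along the fingers, x is the direction in which the jaws open and shut, and the axes are right-handed (so a half turn about z gives the same grasp; the last joint's range is limited). The gripper opens to 94 mm and grips with 3 to 60 N. Pads are 16 mm wide; open, the fingers measure 119 mm over their backs; the gripper's body (75 mm by 177 mm) begins 78 mm behind the grasp point.
Start: joints at [1.153, 0.087, 1.371, -0, 1.684, -0.103], TCP at [170.304, 522.988, 205.506] pointing down, gripper open.
Joint ranges: [-3.1, 3.1], [-0.76, 2.03], [0.27, 2.55], [-1.08, 4.22], [0.17, 2.65], [-2.57, 2.57]. Speed limits (rad/s): [2.79, 2.79, 3.14, 3.14, 3.14, 3.14].

### API

Orientations are given as a unit quaternion [w, x, y, z].
In Python, from rig import sense, snapshot, sign_off, pinch_z gives the robot as it stands.
- The arm moves only by the shell command python3 -m jog 'ROWS' [OPENING] [FORCE]. ROWS is JSON, a list that holds one entry, the list of rows, each a list of 6 numbers: the shift along the world's x, y, z in cm, then the turn, a rotation vector about the world's x, y, z in rad. A call has 1 to 12 rows; each row shifts and turns the pose as measured when the row begins; what a row does not reach is not made up. A row lasts 1/10 s, in which the tool goes at most 50 mm and 8.59 degrees, less where a joint would pass 70% of its speed; a pose out of reach is approached as far as the arm can. A call is refused whole if a number of a shift passes 5 or a number of a turn 0.15, either way. A call with a gripper value outside its range is refused whole. OPENING is the gripper command: -1 is fully open, 1 is shut, values between are in proportion, set as the call begins (- or left out, the last holds). The fingers move at their own pace and stop on an object; FORCE is the grip in N (left out, the last holds). Time passes only in rows, so rows that do not move let the fingers close. It gives the time, the measured TCP pose, the force and the opening at its end, in the units of the state.
- sense(): the state, without advancing time (a new reading comes with each control period).
- snapshot(name): name is "side" or "top" or "wrist"; returns a dict with "frame" (400x640x3 uint8, red, green, blue), "camera_matrix" (3x3 intrinsics, pixels), "R" (3x3) and "t" (3): a world point X has camera coordinates R X + t; the wrist camera has in their place "tool_from_camera" (4x4, takes a point from camera to tool coordinates, whose origin is the TCP and whose axes are the tool frame's). Camera axes: x right, y down, z forward; pixel columns grow to the right and rows downward; lengths in mm; the calibration is good to about 2 mm. A picture is of the moment at which its call begins: read the wrist's pose just before it. There is no depth.
- sign_off(): hands the job in, once; it reports no verdict.
The state is a dict: "time_s": time; "joint_positions": joint angles; "joint_vel": joint speeds; "tau": joint torques, N m; "position": TCP position; "orientation": TCP orientation; "wrist_force": force on the tool from outside, world axes, zero at the start; "torque": the same for the moment, N m; "opening": finger opening in mm.
Only numpy, scipy, OpenCV 4.12 (cv2) and the standard library are available. Lean on these libraries where they do the work, as an engineer would, in place of code of your own. Each camera call takes 0.05 s, during which the arm holds its last target. There are 200 camera calls.

### The job

The three-legged stool seat lies upside down on its work pads with one leg fitted. Take the two legs that stand in the drilled beam and dry-fit them in the seat's two empty slanting holes, each pushed fully home with its shoulder down on the collar. Leave the seat lying flat where it is on its pads, and leave the glue, tape, mallet and clamp where they are.

Things in the scene. Friction and masses are not known exactly. Their poses are not given: they have to be found in the camera images.
- leg_a_mid (a point): Loose round stool leg of dark wood, 200 mm, 0.1 kg, upright in the rack, its tenon 40 mm deep. From below: tenon 24 mm thick, 50 mm long, 4 mm bevel at its tip; flat shoulder 35 mm across; body swelling to 39 mm; straight foot 28 mm thick, the last 65 mm; foot end 220 mm above the bench. Point: on its axis, 100 mm from either end, 50 mm from the shoulder; z along the leg from tenon to foot.
- leg_b_mid (a point): Other round stool leg of dark wood, 200 mm, 0.1 kg, upright in the rack, its tenon 40 mm deep. From below: tenon 24 mm thick, 50 mm long, 4 mm bevel at its tip; flat shoulder 35 mm across; body swelling to 39 mm; straight foot 28 mm thick, the last 65 mm; foot end 220 mm above the bench. Point: on its axis, 100 mm from either end, 50 mm from the shoulder; z along the leg from tenon to foot.
- socket_1 (a point): Free leg hole 1, at +120 degrees round the seat from the fitted leg. Point: centre of its mouth, on the flat face of a brown wooden collar 54 mm across, square to the hole. z: the hole's axis, upwards, leaning 24 degrees from vertical away from the seat's centre. Hole 26 mm wide, 46 mm long, right through, room below. Fully home: shoulder on the collar, the leg's half-way point 50 mm from here along z.
- socket_2 (a point): Free leg hole 2, at -120 degrees round the seat from the fitted leg. Point: centre of its mouth, on the flat face of a brown wooden collar 54 mm across, square to the hole. z: the hole's axis, upwards, leaning 24 degrees from vertical away from the seat's centre. Hole 26 mm wide, 46 mm long, right through, room below. Fully home: shoulder on the collar, the leg's half-way point 50 mm from here along z.
- seat: Round pale wooden seat, 260 mm across, 30 mm thick, 1.15 kg, loose, lying level and upside down on the pads. Origin: centre of its lower face, 25 mm above the bench; z up; x towards the fitted leg, which leans out 24 degrees, its foot end 146 mm from the seat's axis and 179 mm above the origin. Collars rise to 53 mm, hole mouths 85 mm from the axis and 42 mm above the origin.
- pads: Three orange and black non-slip work pads, 76 mm across and 25 mm tall, fixed on the bench under the seat, between the holes. Origin: on the bench midway between them, under the seat's centre.
- rack: Beam offcut 250 mm long (its y), 88 mm wide (its x) and 60 mm tall, fixed on the bench, with three holes 26 mm in diameter and 40 mm deep along its middle line, at y = -80, 0 and 80 mm. The loose legs stand in the outer two; the middle one is empty. Origin: centre of its underside.
- glue: Bystander: yellow glue bottle with orange cap, 62 mm across and 170 mm tall, upright. Origin: centre of its foot.
- tape: Bystander: red roll of tape lying flat, 104 mm across and 48 mm tall. Origin: centre of its underside.
- mallet: Bystander: black rubber mallet lying down, 245 mm long along its x, head 100 mm wide and 58 mm thick at +x. Origin: on the bench, under the handle 85 mm from the head's middle.
- clamp: Bystander: steel bar clamp with orange sliding jaw lying flat, 340 mm bar along its x, 30 mm tall, handle to -x. Origin: on the bench, under the bar's middle.
Not all that is in view belongs to the job. Leave any turquoise or yellow look-alike of the part that bears leg_b_mid alone.

How it is judged:
By the outcome, as a careful person would: the job done as asked, in the order asked, and still so for the second after the job is handed in, with the robot touching nothing.
It also fails if it takes over 64 s, if anything falls off the work surface, if the arm or the gripper's body presses on something with over 40 N, if the wrist force passes 120 N, or if a joint passes its speed limit or range.

## Working session

There is one attempt and no reset: what is moved stays moved. The work goes in short steps, Python scripts to look and compute and a shell command to move; the robot and the scene stay as the last step left them, time stands still between calls to the robot, and variables do not carry over. Pictures are saved under pics/ and viewed, about 8 in all and at most 12, crops included, and the job is handed in when it is done.

```bash
ls; mkdir -p pics; python3 - <<'E'
from rig import sense,snapshot,pinch_z
import cv2,json,pickle,numpy as np
print(sense(),pinch_z)
for n in("top","side"):
    s=snapshot(n);pickle.dump(s,open(f"pics/{n}0.pkl","wb"))
    cv2.imwrite(f"pics/{n}0.png",s["frame"][:,:,::-1]);print(n,s["camera_matrix"],s["R"],s["t"])
E
```

```text
pics
{'time_s': 0.0, 'joint_positions': array([ 1.15292224e+00,  8.79493118e-02,  1.37221248e+00, -4.63274811e-06,
        1.68358185e+00, -1.03092639e-01]), 'joint_vel': array([-0.00012936, -0.00102183,  0.00096647, -0.00049076,  0.0004855 ,
       -0.0013017 ]), 'tau': array([ 9.47430090e-04, -3.40177238e+01, -3.02430332e+01,  7.19532534e-02,
        3.27619747e-02, -1.46807288e-04]), 'position': array([170.07038157, 522.48703642, 204.32846979]), 'orientation': array([ 5.40963839e-04,  8.09199495e-01,  5.87532996e-01, -9.29542239e-04]), 'wrist_force': array([ 0.36560066,  0.33738179, -0.54923283]), 'torque': array([-0.02953883, -0.0121442 , -0.03883735]), 'opening': 93.83465864681222} 18.8
top [[368.00591479   0.         321.59942723]
 [  0.         368.00591479 196.96246167]
 [  0.           0.           1.        ]] [[-0.01482141 -0.99972094 -0.01839474]
 [-0.99632504  0.0163182  -0.08408409]
 [ 0.08436079  0.0170809  -0.99628886]] [  26.98996078  563.89576496 1241.15755597]
side [[382.62452452   0.         319.30618859]
 [  0.         382.62452452 201.83856001]
 [  0.           0.           1.        ]] [[ 0.93776847 -0.34711864  0.00994697]
 [-0.1923711  -0.54312663 -0.81731684]
 [ 0.28910838  0.76454046 -0.57610263]] [-532.56056043  195.78885977  976.210408  ]
```

View pics/top0.png

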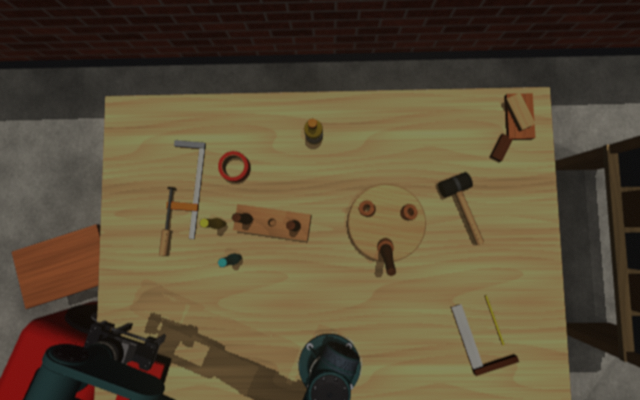

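View pics/side0.png

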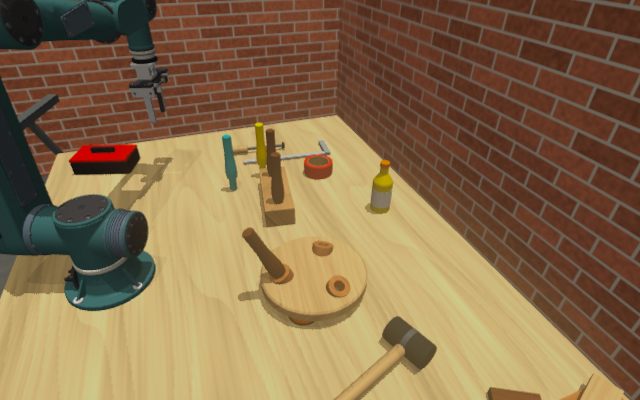

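The top view shows the rack at (235-311, 205-242), with dark legs at about (240,218) and (293,226). The seat is centred near (387,223), with its fitted leg towards the robot and free collars at (368,208) and (409,211). The yellow (212,223) and turquoise (230,260) legs stand loose on the bench, so they are the look-alikes. The dark legs in the beam fit the description.

```bash
cat > h.py <<'E'
import numpy as np,cv2,pickle
from scipy.spatial.transform import Rotation as Ro
def ray(s,uv):
    R,t=np.array(s["R"]),np.array(s["t"]);d=R.T@np.linalg.inv(s["camera_matrix"])@np.array([uv[0],uv[1],1.]);return -R.T@t,d
def onz(s,uv,z):
    c,d=ray(s,uv);return c+d*(z-c[2])/d[2]
def proj(s,X):
    p=(np.array(s["R"])@np.atleast_2d(X).T).T+np.array(s["t"]);q=p@np.array(s["camera_matrix"]).T;return q[:,:2]/q[:,2:]
def quat(o): return Ro.from_quat(np.array(o)[[1,2,3,0]])
def wrist(snapshot,sense):
    st=sense();s=snapshot("wrist");T=np.array(s["tool_from_camera"])
    Rw=quat(st["orientation"]).as_matrix();Rc=Rw@T[:3,:3];c=Rw@T[:3,3]+st["position"]
    s["R"]=Rc.T;s["t"]=-Rc.T@c;return s
E
python3 - <<'E'
from h import *
t=pickle.load(open("pics/top0.pkl","rb"));s=pickle.load(open("pics/side0.pkl","rb"))
for uv,z in[((272,223),60),((237,206),60),((311,213),60),((309,242),60),((236,234),60),((387,223),55),((368,208),67),((409,211),67),((391,271),204),((236,217),220),((292,227),220)]: print(uv,onz(t,uv,z).round())
for uv,z in[((276,155),220),((270,131),220),((322,245),67),((339,287),67),((248,232),204)]: print('side',uv,onz(s,uv,z).round())
a=cv2.resize(t["frame"][180:290,195:440],None,fx=3.2,fy=3.2,interpolation=3)
b=cv2.resize(s["frame"][110:330,200:400],None,fx=2.5,fy=2.5,interpolation=3)
cv2.imwrite("pics/a.png",a[:,:,::-1]);cv2.imwrite("pics/b.png",b[:,:,::-1])
E
```

```text
(272, 223) [477. 184.  60.]
(237, 206) [535. 301.  60.]
(311, 213) [508.  54.  60.]
(309, 242) [412.  61.  60.]
(236, 234) [442. 304.  60.]
(387, 223) [ 471. -198.   55.]
(368, 208) [ 521. -135.   67.]
(409, 211) [ 509. -270.   67.]
(391, 271) [ 331. -182.  204.]
(236, 217) [493. 264. 220.]
(292, 227) [462. 102. 220.]
side (276, 155) [475. 101. 220.]
side (270, 131) [498. 259. 220.]
side (322, 245) [ 526. -132.   67.]
side (339, 287) [ 512. -279.   67.]
side (248, 232) [ 336. -184.  204.]
```

View pics/a.png

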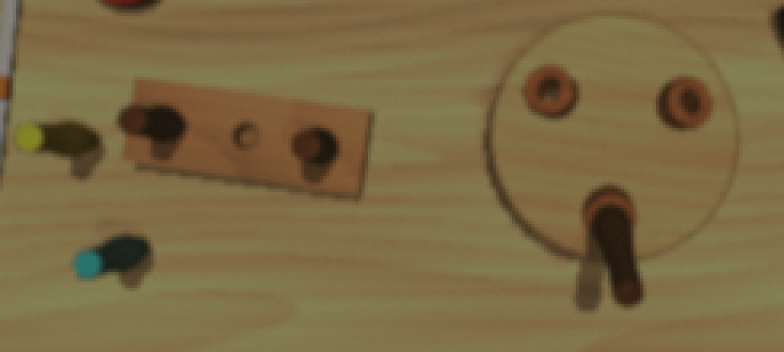

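```bash
python3 -m jog '[[[0,0,5,0,0,0],[0,0,5,0,0,0],[0,0,5,0,0,0],[0,0,5,0,0,0],[3,-3.4,0,0,0,-0.13],[3,-3.4,0,0,0,-0.13],[3,-3.4,0,0,0,-0.13],[3,-3.4,0,0,0,-0.13],[3,-3.4,0,0,0,-0.13],[3,-3.4,0,0,0,-0.13],[3,-3.4,0,0,0,-0.13],[3,-3.4,0,0,0,-0.13]]]'
python3 -m jog '[[[3,-4,0,0,0,-0.13],[2,-3,0,0,0,0],[0,0,0,0,0,0]]]'
python3 - <<'E'
from h import *
from rig import sense,snapshot
w=wrist(snapshot,sense);pickle.dump(w,open("pics/w1.pkl","wb"));st=sense()
print(st["joint_positions"].round(2),w["tool_from_camera"],w["camera_matrix"])
cv2.imwrite("pics/w1.png",w["frame"][:,:,::-1])
E
```

```text
time_s: 1.3
position: [410.2, 237.6, 397.9]
orientation: [-0.001, 0.995, 0.094, -0.013]
wrist_force: [0.3, 0.7, 0.5]
opening: 94.2
time_s: 1.6
position: [463.3, 161.8, 394.5]
orientation: [-0.001, 1.0, 0.021, -0.016]
wrist_force: [0.3, 0.4, 0.6]
opening: 93.7
[0.22 0.02 1.07 0.01 2.09 0.18] [[ 9.99999932e-01 -2.82277427e-04  2.37394193e-04  3.90905463e-01]
 [ 2.15768089e-04  9.69731637e-01  2.44173106e-01 -7.19970221e+01]
 [-2.99133215e-04 -2.44173038e-01  9.69731632e-01 -1.79313371e+02]
 [ 0.00000000e+00  0.00000000e+00  0.00000000e+00  1.00000000e+00]] [[298.32821432   0.         318.11719742]
 [  0.         298.32821432 200.42132933]
 [  0.           0.           1.        ]]
```

View pics/w1.png

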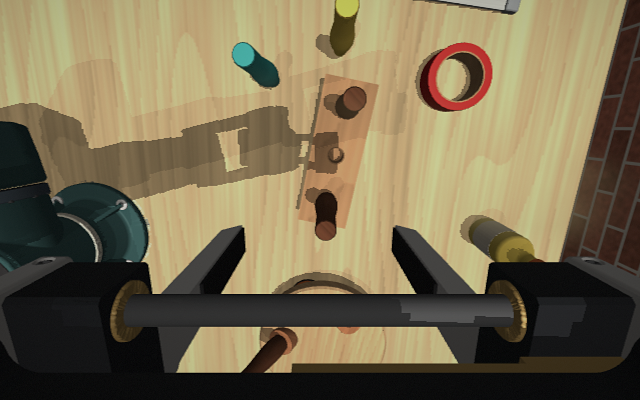

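The wrist view shows the two dark legs in the beam: the far one with its foot end at about (353,97), the near one at about (325,230). The empty middle hole is at (336,155). The yellow (346,8) and turquoise (244,55) look-alikes stand off the beam.

```bash
python3 - <<'E'
from h import *
w=pickle.load(open("pics/w1.pkl","rb"))
for uv,z in[((353,97),220),((325,230),220),((336,155),60),((327,74),60),((379,84),60),((345,228),60),((299,208),60)]: print(uv,onz(w,uv,z).round(1))
c=cv2.resize(w["frame"][70:270,260:400],None,fx=3,fy=3,interpolation=3);cv2.imwrite("pics/w1c.png",c[:,:,::-1])
E
```

```text
(353, 97) [493.1 266.3 220. ]
(325, 230) [469.3 107.1 220. ]
(336, 155) [483.  186.2  60. ]
(327, 74) [461.2 314.4  60. ]
(379, 84) [545.6 302.6  60. ]
(345, 228) [506.7  55.7  60. ]
(299, 208) [422.2  89.1  60. ]
```

View pics/w1c.png

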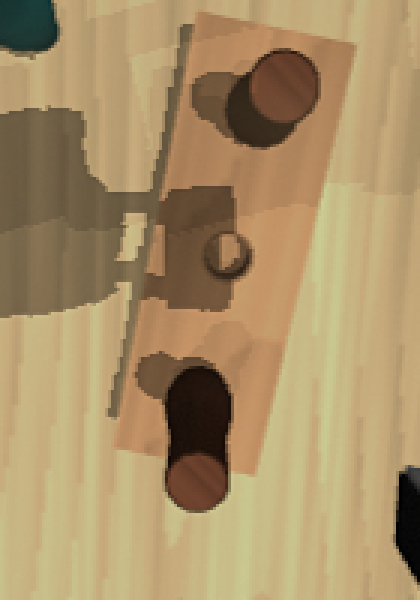

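```bash
python3 -m jog '[[[0,-4.8,0.1,0,0,0],[0,-4.8,0.1,0,0,0],[0,-4.8,0.1,0,0,0],[0,-4.8,0.1,0,0,0],[0,-4.8,0.1,0,0,0],[0,-4.8,0.1,0,0,0],[0,-4.8,0.1,0,0,0],[0,-4.8,0.1,0,0,0],[0,-4.8,0,0,0,0],[0,0,0,0,0,0]]]'
python3 - <<'E'
from h import *
from rig import sense,snapshot
w=wrist(snapshot,sense);pickle.dump(w,open("pics/w2.pkl","wb"));st=sense()
print(st["joint_positions"].round(2))
cv2.imwrite("pics/w2.png",cv2.resize(w["frame"][0:320,150:550],None,fx=2,fy=1.8,interpolation=3)[:,:,::-1])
E
```

```text
time_s: 2.65
position: [459.2, -268.1, 400.1]
orientation: [-0.005, 0.999, 0.038, -0.017]
wrist_force: [-0.4, -0.4, -0.8]
opening: 93.8
[-0.62  0.12  0.95 -0.01  2.11 -0.71]
```

View pics/w2.png

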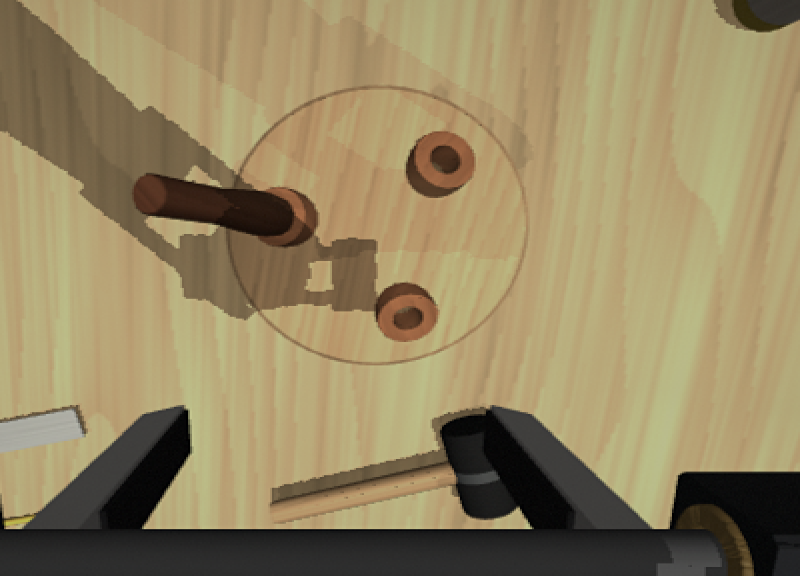

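The view shows the seat outline (crop 228-527, 86-364), hole mouths at (445,159) and (408,316), and the fitted foot end at (150,194). Next I fit the seat pose.

```bash
python3 - <<'E'
from h import *
from scipy.optimize import least_squares
w=pickle.load(open("pics/w2.pkl","rb"));t=pickle.load(open("pics/top0.pkl","rb"));s=pickle.load(open("pics/side0.pkl","rb"))
cv=lambda p:np.array(p)/[2,1.8]+[150,0]
def pts(p):
    x,y,a=p;f=lambda r,th,z:[x+r*np.cos(a+th),y+r*np.sin(a+th),z]
    k=2*np.pi/3;return np.array([f(85,k,67),f(85,-k,67),f(146,0,204)])
obs=cv([(408,316),(444.5,159.5),(150,194)])
ot=np.array([(409,211.9),(367.2,208.1),(391,271)]);os_=np.array([(339,287),(322,245),(248,232)])
# disk extremes
th=np.linspace(0,2*np.pi,720)
def ext(p):
    q=proj(w,np.c_[p[0]+130*np.cos(th),p[1]+130*np.sin(th),0*th+55]);return np.array([q[:,0].min(),q[:,0].max(),q[:,1].min(),q[:,1].max()])
oe=np.array([228/2+150,527/2+150,86/1.8,364/1.8])
F=lambda p:np.r_[(proj(w,pts(p))-obs).ravel(),ext(p)-oe]
for name,G in(("wrist",F),("top",lambda p:(proj(t,pts(p))-ot).ravel()),("side",lambda p:(proj(s,pts(p))-os_).ravel())):
    r=least_squares(G,[478,-200,3.03]);print(name,r.x.round(3),r.fun.round(1));P=pts(r.x);print(P[:2].round(1))
E
```

```text
wrist [ 476.915 -197.701    3.039] [ 0.2  1.4  0.7 -0.5 -0.8  0.1 -1.6  1.6 -1.4  1. ]
[[ 511.7 -275.3   67. ]
 [ 526.7 -128.8   67. ]]
top [ 473.528 -197.027    3.037] [ 1.5 -0.5 -1.4 -0.7 -0.1  1. ]
[[ 508.1 -274.7   67. ]
 [ 523.5 -128.3   67. ]]
side [ 478.466 -200.253    3.034] [ 0.2 -0.4  1.  -0.3 -1.   0.5]
[[ 512.8 -278.    67. ]
 [ 528.6 -131.6   67. ]]
```

```bash
cat >> h.py <<'E'
def delta(st,tcp,zdir,jaw):
    """cm and rotvec (world) from the present pose to TCP target, tool z direction, jaw direction closest to jaw"""
    z=np.array(zdir,float);z/=np.linalg.norm(z);x=np.array(jaw,float);x-=z*(x@z);x/=np.linalg.norm(x)
    Rt=np.c_[x,np.cross(z,x),z];rv=(Ro.from_matrix(Rt)*quat(st["orientation"]).inv()).as_rotvec()
    return ((np.array(tcp)-st["position"])/10).round(2),rv.round(3)
E
python3 - <<'E'
from h import *
from rig import sense
print(delta(sense(),[470,106.3,300],[0,0,-1],[1,0.2,0]))
E
```

```text
(array([  1.06,  37.2 , -10.11]), array([-0.007, -0.034,  0.119]))
```

```bash
python3 -m jog '[[[0.15,4.7,-1,0,0,0.03],[0.15,4.7,-1,0,0,0.03],[0.15,4.7,-1,0,0,0.03],[0.1,4.7,-1,0,0,0.03],[0.1,4.7,-1,0,-0.01,0],[0.1,4.7,-1,0,-0.01,0],[0.1,4.7,-1,0,-0.01,0],[0.1,4.3,-1,0,0,0],[0,0,0,0,0,0]]]' - 30
python3 - <<'E'
from h import *
from rig import sense
print(delta(sense(),[470,106.3,280],[0,0,-1],[1,0.2,0]))
E
```

```text
time_s: 3.6
position: [460.1, 129.8, 321.2]
orientation: [-0.007, 0.993, 0.114, 0.001]
wrist_force: [0.3, -0.6, -0.4]
opening: 94.1
(array([ 0.99, -2.35, -4.12]), array([-0.014,  0.001, -0.031]))
```

```bash
python3 -m jog '[[[0.5,-1.2,-2,-0.014,0,-0.03],[0.5,-1.2,-2,0,0,0],[0,0,0,0,0,0]]]'
python3 - <<'E'
from h import *
from rig import sense,snapshot
print(delta(sense(),[470,106.3,168],[0,0,-1],[1,0.2,0]))
w=wrist(snapshot,sense);print(proj(w,[[470,106.3,220],[470,106.3,60],[495.5,264.5,220]]).round(1))
pickle.dump(w,open("pics/w3.pkl","wb"))
cv2.imwrite("pics/w3.png",w["frame"][60:340,200:460,::-1])
E
```

```text
time_s: 3.9
position: [466.7, 112.2, 282.9]
orientation: [-0.0, 0.994, 0.106, 0.002]
wrist_force: [-0.4, -0.2, -0.7]
opening: 94.2
(array([  0.33,  -0.59, -11.49]), array([-0.001,  0.005, -0.015]))
[[319.3 220.2]
 [318.2 184.2]
 [399.2  25.2]]
```

View pics/w3.png

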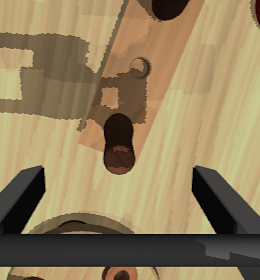

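The foot end is seen at about (320,220) and predicted at (319,220), so the position is confirmed. I descend and grip.

```bash
python3 -m jog '[[[0.3,-0.6,-2,0,0.005,-0.015],[0,0,-3,0,0,0],[0,0,-3,0,0,0],[0,0,-2.3,0,0,0],[0,0,-0.8,0,0,0],[0,0,0,0,0,0]]]'
python3 - <<'E'
from h import *
from rig import sense
print(delta(sense(),[470,106.3,168],[0,0,-1],[1,0.2,0]))
E
```

```text
time_s: 4.55
position: [471.3, 110.8, 182.7]
orientation: [-0.003, 0.995, 0.1, 0.011]
wrist_force: [-0.2, 0.7, 0.7]
opening: 94.0
(array([-0.13, -0.45, -1.47]), array([-0.007,  0.021, -0.003]))
```

```bash
python3 -m jog '[[[-0.1,-0.4,-1,-0.007,0.02,0],[0,0,-0.5,0,0,0],[0,0,0,0,0,0]]]'
python3 -m jog '[[[0,0,0,0,0,0],[0,0,0,0,0,0],[0,0,0,0,0,0],[0,0,0,0,0,0],[0,0,0,0,0,0],[0,0,0,0,0,0],[0,0,0,0,0,0]]]' 0.6 30
python3 - <<'E'
from h import *
from rig import sense
print(delta(sense(),[470,106.3,168],[0,0,-1],[1,0.2,0]))
E
```

```text
time_s: 4.85
position: [472.3, 107.1, 171.4]
orientation: [-0.0, 0.995, 0.1, 0.003]
wrist_force: [0.1, 0.8, -0.5]
opening: 94.0
time_s: 5.55
position: [473.5, 107.2, 173.5]
orientation: [-0.0, 0.995, 0.1, 0.005]
wrist_force: [0.4, -0.1, -0.1]
opening: 41.3
(array([-0.35, -0.09, -0.55]), array([-0.001,  0.01 , -0.003]))
```

```bash
python3 -m jog '[[[-0.2,0,-0.3,0,0.01,0],[0,0,0,0,0,0],[0,0,0,0,0,0],[0,0,0,0,0,0],[0,0,0,0,0,0]]]' 1 40
python3 - <<'E'
from h import *
from rig import sense
st=sense();print(st["wrist_force"],delta(st,[470,106.3,168],[0,0,-1],[1,0.2,0]))
E
```

```text
time_s: 6.05
position: [470.8, 107.1, 170.0]
orientation: [-0.001, 0.995, 0.1, -0.001]
wrist_force: [0.6, 0.3, 0.2]
opening: 27.5
[0.64094995 0.28745091 0.23327299] (array([-0.08, -0.08, -0.2 ]), array([-0.001, -0.003, -0.003]))
```

```bash
python3 -m jog '[[[0,0,1,0,0,0],[0,0,2,0,0,0],[0,0,3,0,0,0],[0,0,3,0,0,0],[0,0,3,0,0,0],[0,0,2,0,0,0],[0,0,0,0,0,0]]]'
python3 - <<'E'
from h import *
from rig import sense
st=sense();u=np.array([.1662,-.3712,.9135]);m=np.array([511.7,-275.3,67])
print(delta(st,m+u*190,-u,[1,0,0]),st["wrist_force"],m+190*u)
E
```

```text
time_s: 6.75
position: [469.9, 106.9, 316.3]
orientation: [-0.001, 0.995, 0.1, -0.001]
wrist_force: [0.2, -0.6, -1.3]
opening: 27.3
(array([  7.33, -45.27,  -7.58]), array([ 0.366,  0.201, -0.166])) [ 0.21767696 -0.56275636 -1.29606857] [ 543.278 -345.828  240.565]
```

```bash
python3 -m jog '[[[0.7,-4.2,0,0.035,0.02,-0.015],[0.7,-4.2,0,0.035,0.02,-0.015],[0.7,-4.2,0,0.035,0.02,-0.015],[0.7,-4.2,0,0.035,0.02,-0.015],[0.7,-4.2,0,0.035,0.02,-0.015],[0.7,-4.2,0,0.035,0.02,-0.015],[0.7,-4.2,-0.5,0.035,0.02,-0.015],[0.7,-4.2,-0.5,0.035,0.02,-0.015],[0.7,-4.0,-0.5,0.035,0.02,-0.015],[0.5,-3,0,0.035,0.02,-0.015],[0,0,0,0,0,0]]]'
python3 - <<'E'
from h import *
from rig import sense
st=sense();u=np.array([.1662,-.3712,.9135]);m=np.array([511.7,-275.3,67])
print(delta(st,m+u*175,-u,[1,0,0]),st["wrist_force"],st["joint_positions"].round(2))
E
```

```text
time_s: 7.85
position: [535.9, -311.8, 285.1]
orientation: [-0.198, 0.976, 0.024, -0.087]
wrist_force: [1.4, 0.6, -2.4]
opening: 27.4
(array([ 0.49, -2.84, -5.83]), array([-0.015, -0.007, -0.016])) [ 1.36134847  0.61007016 -2.3806046 ] [-0.72  0.56  0.67  0.23  2.3  -0.64]
```

```bash
python3 -m jog '[[[0.2,-1.2,-2,-0.015,-0.007,-0.015],[0.2,-1.2,-2,0,0,0],[0.1,-0.4,-1.5,0,0,0],[0,0,0,0,0,0],[0,0,0,0,0,0]]]'
python3 - <<'E'
from h import *
from rig import sense,snapshot
st=sense();u=np.array([.1662,-.3712,.9135]);m=np.array([511.7,-275.3,67])
print(delta(st,m+u*160,-u,[1,0,0]),st["wrist_force"])
R=quat(st["orientation"]).as_matrix();z=R[:,2];tip=st["position"]+z*150;print("tip",tip,"mouth along",tip+z*((m-tip)@z)-m)
s=snapshot("side");print(proj(s,[tip,m]));w=wrist(snapshot,sense);print(proj(w,[tip,m]))
im=np.hstack([cv2.resize(s["frame"][190:340,230:410],(600,500),interpolation=3)[:, :400],cv2.resize(w["frame"][80:330,220:420],(400,500),interpolation=3)])
cv2.imwrite("pics/i1.png",im[:,:,::-1])
E
```

```text
time_s: 8.35
position: [540.8, -339.5, 223.0]
orientation: [-0.194, 0.977, 0.017, -0.084]
wrist_force: [-0.2, -0.8, -0.9]
opening: 27.5
(array([-0.25,  0.48, -0.99]), array([-0.005, -0.004, -0.001])) [-0.20579094 -0.79693769 -0.90485711]
tip [ 515.2464684 -283.1598416   86.3809493] mouth along [-0.07194425  0.10825371  0.05811258]
[[341.47756346 281.96161005]
 [338.33696119 285.84089498]]
[[317.58036726 191.10781097]
 [317.66573748 187.41305763]]
```

View pics/i1.png

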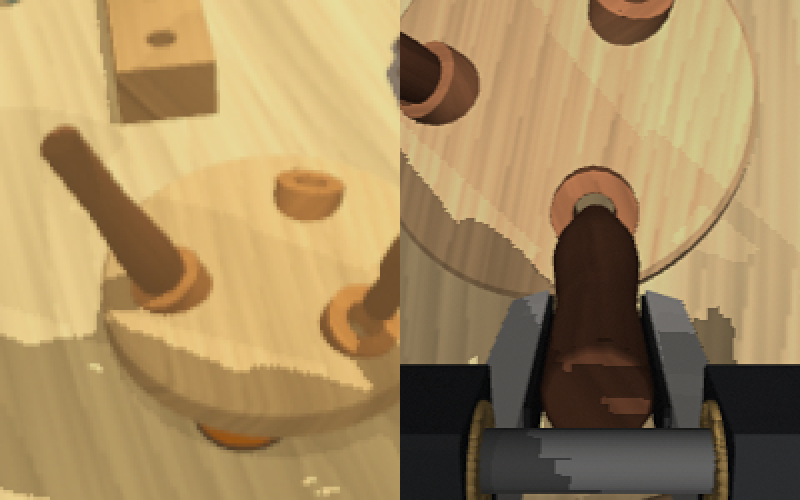

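The wrist view shows the leg axis in line with the collar (crop x about 595 for both), and the pose error is under 0.2 mm. I insert in small steps.

```bash
cat > chk.py <<'E'
from h import *
from rig import sense
import sys
def chk(u,m,jaw,d):
    st=sense();R=quat(st["orientation"]).as_matrix();z=R[:,2];e=st["position"]-m;h=e@u
    print("dist to home %.1f"%(h-d),"lateral",(e-u*h).round(1),"rot",delta(st,[0,0,0],-u,jaw)[1],"F",st["wrist_force"].round(1),"T",st["torque"].round(2),"t",st["time_s"])
s=sys.argv[1]
if s=="1": chk(np.array([.1662,-.3712,.9135]),np.array([511.7,-275.3,67]),[1,0,0],100)
else: chk(np.array([.2384,.3292,.9135])*1.0,np.array([526.7,-128.8,67]),[1,0,0],float(sys.argv[2]))
E
python3 -m jog '[[[-0.1,0.19,-0.46,0,0,0],[-0.08,0.19,-0.46,0,0,0],[-0.08,0.19,-0.46,0,0,0],[-0.08,0.19,-0.46,0,0,0],[-0.08,0.19,-0.46,0,0,0],[0,0,0,0,0,0]]]'; python3 chk.py 1
```

```text
time_s: 9.05
position: [537.5, -328.0, 203.1]
orientation: [-0.191, 0.978, 0.018, -0.081]
wrist_force: [0.3, 0.8, -0.6]
opening: 27.0
dist to home 48.2 lateral [1.1 2.3 0.8] rot [ 0.001  0.002 -0.004] F [ 0.3  0.8 -0.6] T [-0.32 -0.07 -0.03] t 9.05
```

```bash
python3 -m jog '[[[-0.11,-0.23,-0.08,0,0,0],[0,0,0,0,0,0],[-0.08,0.15,-0.4,0,0,0]]]'; python3 chk.py 1
```

```text
time_s: 9.35
position: [535.4, -329.2, 198.8]
orientation: [-0.19, 0.978, 0.018, -0.081]
wrist_force: [-0.2, -0.0, -0.4]
opening: 27.6
dist to home 44.3 lateral [-0.3 -0.3 -0.1] rot [ 0.001  0.003 -0.004] F [-0.2 -0.  -0.4] T [0.02 0.09 0.03] t 9.35
```

```bash
python3 -m jog '[[[-0.08,0.15,-0.45,0,0,0],[-0.08,0.17,-0.45,0,0,0],[-0.08,0.17,-0.45,0,0,0]]]'; python3 chk.py 1
```

```text
time_s: 9.65
position: [532.6, -323.5, 184.8]
orientation: [-0.191, 0.978, 0.018, -0.081]
wrist_force: [-0.5, 1.0, -0.8]
opening: 27.4
dist to home 28.9 lateral [-0.5 -0.3 -0. ] rot [-0.001  0.003 -0.004] F [-0.5  1.  -0.8] T [-0.06  0.12 -0.  ] t 9.65
```

```bash
python3 -m jog '[[[-0.06,0.17,-0.45,0,0,0],[-0.08,0.17,-0.45,0,0,0],[-0.08,0.17,-0.45,0,0,0],[-0.08,0.17,-0.4,0,0,0]]]'; python3 chk.py 1
```

```text
time_s: 10.05
position: [529.1, -315.5, 165.2]
orientation: [-0.192, 0.978, 0.019, -0.081]
wrist_force: [0.8, -0.1, -0.6]
opening: 27.0
dist to home 7.5 lateral [-0.4 -0.3 -0. ] rot [-0.001  0.002 -0.005] F [ 0.8 -0.1 -0.6] T [-0.12  0.08 -0.01] t 10.05
```

```bash
python3 -m jog '[[[-0.04,0.12,-0.3,0,0,0],[-0.04,0.11,-0.25,0,0,0],[-0.02,0.06,-0.15,0,0,0],[0,0,0,0,0,0]]]'; python3 chk.py 1
```

```text
time_s: 10.45
position: [528.0, -312.7, 158.7]
orientation: [-0.191, 0.978, 0.019, -0.081]
wrist_force: [-0.6, 1.4, -1.8]
opening: 27.3
dist to home 0.4 lateral [-0.4 -0.2  0. ] rot [ 0.     0.003 -0.005] F [-0.6  1.4 -1.8] T [-0.01  0.08  0.02] t 10.45
```

Close to home. I press gently until the force rises.

```bash
python3 -m jog '[[[-0.02,0.06,-0.15,0,0,0],[-0.02,0.06,-0.15,0,0,0]]]'; python3 chk.py 1;  python3 -m jog '[[[-0.02,0.06,-0.15,0,0,0]]]'; python3 chk.py 1
```

```text
time_s: 10.65
position: [527.8, -312.5, 158.5]
orientation: [-0.189, 0.979, 0.018, -0.079]
wrist_force: [-0.3, -1.3, 5.5]
opening: 27.7
dist to home 0.1 lateral [-0.6 -0.1  0.1] rot [ 0.003  0.006 -0.004] F [-0.3 -1.3  5.5] T [0.14 0.38 0.16] t 10.65
time_s: 10.75
position: [527.6, -312.4, 158.6]
orientation: [-0.189, 0.979, 0.018, -0.079]
wrist_force: [-1.6, -1.2, 5.0]
opening: 27.5
dist to home 0.1 lateral [-0.7  0.   0.1] rot [ 0.005  0.007 -0.004] F [-1.6 -1.2  5. ] T [0.17 0.39 0.09] t 10.75
```

```bash
python3 -m jog '[[[-0.05,0.13,-0.35,0,0,0],[-0.05,0.13,-0.35,0,0,0]]]'; python3 chk.py 1; python3 -m jog '[[[0,0,0,0,0,0],[0,0,0,0,0,0],[0,0,0,0,0,0],[0,0,0,0,0,0]]]' 0; python3 chk.py 1
```

```text
time_s: 10.95
position: [527.2, -312.3, 158.7]
orientation: [-0.185, 0.98, 0.018, -0.075]
wrist_force: [-1.4, -3.7, 10.9]
opening: 27.7
dist to home 0.1 lateral [-1.1  0.1  0.3] rot [ 0.012  0.014 -0.003] F [-1.4 -3.7 10.9] T [0.49 0.85 0.17] t 10.95
time_s: 11.35
position: [527.9, -313.1, 159.1]
orientation: [-0.184, 0.98, 0.018, -0.074]
wrist_force: [0.1, -0.1, -0.4]
opening: 46.9
dist to home 0.8 lateral [-0.6 -0.4 -0.1] rot [ 0.015  0.016 -0.002] F [ 0.1 -0.1 -0.4] T [-0.23  0.01 -0.03] t 11.35
```

```bash
python3 -m jog '[[[0.17,-0.37,0.9,0,0,0],[0.33,-0.74,1.83,0,0,0],[0.5,-1.1,2.7,0,0,0],[0.5,-1.1,2.7,0,0,0],[0,0,4,0,0,0],[0,0.5,4,0,0,0],[0,2,2,0,0,0]]]' -1
python3 - <<'E'
from h import *
from rig import sense
print(delta(sense(),[495.5,264.5,300],[0,0,-1],[1,0.2,0]))
E
```

```text
time_s: 12.05
position: [540.9, -322.6, 339.0]
orientation: [-0.189, 0.979, 0.016, -0.08]
wrist_force: [0.8, -0.2, -0.6]
opening: 93.8
(array([-4.54, 58.71, -3.9 ]), array([-0.363, -0.199,  0.163]))
```

```bash
python3 -m jog '[[[-0.3,4.6,0,-0.035,-0.02,0.016],[-0.3,4.8,0,-0.035,-0.02,0.016],[-0.3,4.8,0,-0.035,-0.02,0.016],[-0.4,4.8,0,-0.035,-0.02,0.016],[-0.4,4.8,0,-0.035,-0.02,0.016],[-0.4,4.8,0,-0.035,-0.02,0.016],[-0.4,4.8,0,-0.035,-0.02,0.016],[-0.4,4.8,-0.5,-0.035,-0.02,0.016],[-0.4,4.8,-0.5,-0.035,-0.02,0.016],[-0.4,4.8,-0.5,-0.035,-0.02,0.016],[-0.4,4.8,-0.5,0,0,0],[0,3,-0.5,0,0,0]]]'
python3 - <<'E'
from h import *
from rig import sense
print(delta(sense(),[495.5,264.5,280],[0,0,-1],[1,0.2,0]))
E
```

```text
time_s: 13.25
position: [497.5, 247.1, 318.9]
orientation: [-0.001, 0.995, 0.098, 0.013]
wrist_force: [0.7, -0.5, 1.2]
opening: 94.1
(array([-0.2 ,  1.74, -3.89]), array([-0.005,  0.026,  0.001]))
```

```bash
python3 -m jog '[[[-0.1,1,-1.5,-0.005,0.02,0],[0,0.6,-1.5,0,0,0],[0,0,-0.8,0,0,0],[0,0,0,0,0,0]]]'
python3 - <<'E'
from h import *
from rig import sense,snapshot
print(delta(sense(),[495.5,264.5,168],[0,0,-1],[1,0.2,0]))
w=wrist(snapshot,sense);print(proj(w,[[495.5,264.5,220],[490,264.5,220],[495.5,270,220]]).round(1))
cv2.imwrite("pics/w4.png",cv2.resize(w["frame"][120:320,220:420],None,fx=2.5,fy=2.5,interpolation=3)[:,:,::-1])
E
```

```text
time_s: 13.65
position: [495.7, 264.9, 276.4]
orientation: [0.002, 0.995, 0.1, 0.0]
wrist_force: [-0.2, -0.5, 0.0]
opening: 93.8
(array([ -0.02,  -0.04, -10.84]), array([ 0.003,  0.001, -0.003]))
[[316.9 215.4]
 [310.3 214.1]
 [318.2 209.1]]
```

View pics/w4.png

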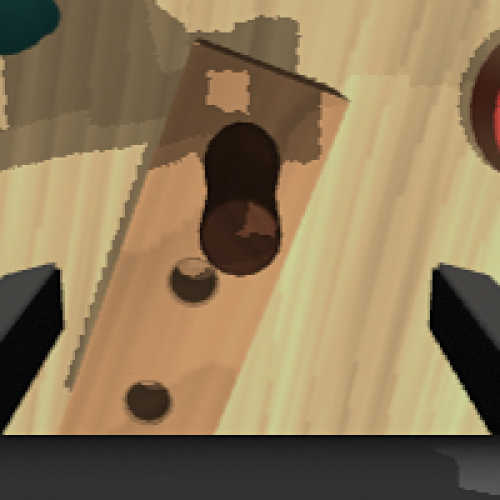

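The dark leg's foot end is at (316,215), with (317,215) predicted, and it stands in the beam with two empty holes beside it. I descend and grip.

```bash
python3 -m jog '[[[0,0,-2,0,0,0],[0,0,-3,0,0,0],[0,0,-3,0,0,0],[0,0,-1.5,0,0,0],[0,0,-0.8,0,0,0],[0,0,0,0,0,0]]]' 0
python3 - <<'E'
from h import *
from rig import sense
print(delta(sense(),[495.3,264.8,169],[0,0,-1],[1,0.2,0]))
E
```

```text
time_s: 14.3
position: [500.3, 256.1, 176.0]
orientation: [0.001, 0.996, 0.093, 0.006]
wrist_force: [0.4, -0.0, -0.4]
opening: 49.6
(array([-0.5 ,  0.87, -0.7 ]), array([0.001, 0.012, 0.012]))
```

```bash
python3 -m jog '[[[-0.3,0.5,-0.4,0,0.006,0.006],[-0.2,0.35,-0.3,0,0.006,0.006],[0,0,0,0,0,0]]]'
python3 - <<'E'
from h import *
from rig import sense
print(delta(sense(),[495.3,264.8,169],[0,0,-1],[1,0.2,0]))
E
```

```text
time_s: 14.6
position: [496.9, 264.8, 172.1]
orientation: [-0.001, 0.995, 0.098, 0.002]
wrist_force: [0.2, 0.4, -0.2]
opening: 47.1
(array([-0.16,  0.  , -0.31]), array([-0.001,  0.004,  0.001]))
```

```bash
python3 -m jog '[[[-0.15,0,-0.25,0,0.004,0],[0,0,0,0,0,0],[0,0,0,0,0,0],[0,0,0,0,0,0],[0,0,0,0,0,0],[0,0,0,0,0,0]]]' 1 40
python3 -m jog '[[[0,0,1,0,0,0],[0,0,2,0,0,0],[0,0,3,0,0,0],[0,0,3,0,0,0],[0,0,3,0,0,0],[0,0,2,0,0,0],[0,0,0,0,0,0]]]'
python3 - <<'E'
from h import *
from rig import sense
a=3.039-2*np.pi/3;u=np.array([np.cos(a)*.4067,np.sin(a)*.4067,.9135]);print(u)
print(delta(sense(),np.array([526.7,-128.8,67])+u*185,-u,[1,0,0]),np.array([526.7,-128.8,67])+u*185)
E
```

```text
time_s: 15.2
position: [495.4, 265.5, 171.1]
orientation: [-0.001, 0.995, 0.099, 0.001]
wrist_force: [-0.6, 0.4, -0.2]
opening: 27.3
time_s: 15.9
position: [495.0, 265.0, 318.0]
orientation: [-0.001, 0.995, 0.098, 0.002]
wrist_force: [-0.8, -0.6, 0.3]
opening: 27.1
[0.23835185 0.32953496 0.9135    ]
(array([  7.58, -33.28,  -8.2 ]), array([-0.369,  0.207, -0.236])) [570.7950918  -67.83603327 235.9975    ]
```

```bash
python3 -m jog '[[[0.9,-3.5,0,-0.04,0.023,-0.026],[0.9,-4,0,-0.04,0.023,-0.026],[0.9,-4,0,-0.04,0.023,-0.026],[0.9,-4,-0.5,-0.04,0.023,-0.026],[0.9,-4,-0.5,-0.04,0.023,-0.026],[0.9,-4,-0.8,-0.04,0.023,-0.026],[0.9,-4,-0.8,-0.04,0.023,-0.026],[0.9,-3,-0.8,-0.04,0.023,-0.026],[0.4,-2,-0.8,-0.04,0.023,-0.026],[0,0,0,0,0,0]]]'; python3 chk.py 2 101.1
```

```text
time_s: 16.9
position: [570.2, -71.7, 266.1]
orientation: [0.17, 0.977, -0.02, -0.127]
wrist_force: [0.1, -0.4, -1.3]
opening: 27.1
dist to home 110.0 lateral [ -6.8 -12.4   6.3] rot [-0.001 -0.017  0.002] F [ 0.1 -0.4 -1.3] T [ 0.13 -0.13  0.06] t 16.9
```

```bash
python3 - <<'E'
from h import *
from rig import sense
u=np.array([.2384,.3294,.9135]);m=np.array([526.7,-128.8,67]);print(delta(sense(),m+u*178,-u,[1,0,0]),sense()["joint_positions"].round(2))
E
```

```text
(array([-0.11,  0.16, -3.65]), array([-0.001, -0.017,  0.002])) [-0.02  0.34  1.02 -0.38  2.02 -0.11]
```

```bash
python3 -m jog '[[[0,0.1,-1.5,0,-0.017,0],[-0.1,0.1,-1.3,0,0,0],[0,0,-0.6,0,0,0],[0,0,0,0,0,0],[0,0,0,0,0,0]]]'; python3 chk.py 2 101.1
python3 - <<'E'
from h import *
from rig import sense,snapshot
w=wrist(snapshot,sense);m=np.array([526.7,-128.8,67]);print(proj(w,m))
s=snapshot("side")
im=np.hstack([cv2.resize(s["frame"][170:340,230:400],(500,500),interpolation=3)[:, :400],cv2.resize(w["frame"][80:330,220:420],(400,500),interpolation=3)])
cv2.imwrite("pics/i2.png",im[:,:,::-1])
E
```

```text
time_s: 17.4
position: [568.2, -66.5, 229.8]
orientation: [0.168, 0.978, -0.019, -0.119]
wrist_force: [-0.4, 0.5, 0.1]
opening: 27.4
dist to home 78.1 lateral [-1.2  3.3 -0.8] rot [-0.006 -0.001 -0.002] F [-0.4  0.5  0.1] T [ 0.18 -0.09  0.06] t 17.4
[[319.04775623 189.2190573 ]]
```

View pics/i2.png

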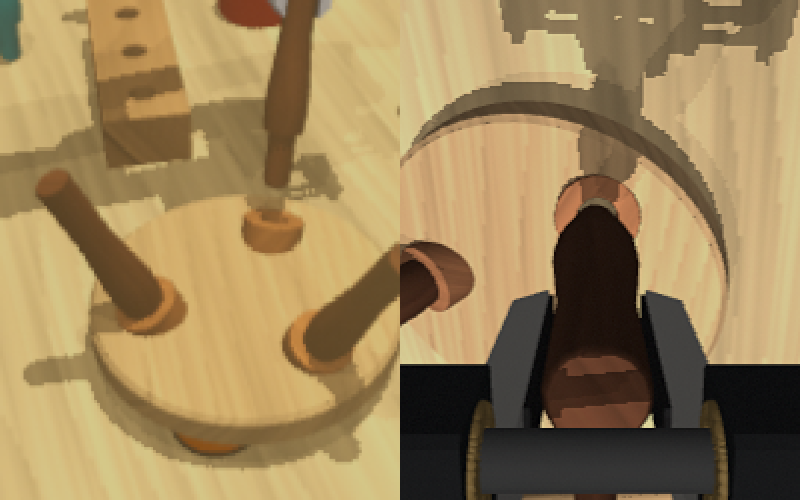

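Leg 1 sits with its shoulder on the collar. The second leg lines up with its collar (crop x about 597 for both). I correct the 3 mm lateral error and insert.

```bash
python3 -m jog '[[[0.12,-0.33,0.08,-0.006,0,0],[-0.12,-0.16,-0.45,0,0,0],[-0.12,-0.16,-0.45,0,0,0],[-0.12,-0.16,-0.45,0,0,0],[-0.12,-0.16,-0.45,0,0,0],[0,0,0,0,0,0]]]'; python3 chk.py 2 101.1
```

```text
time_s: 18.1
position: [565.1, -77.3, 213.1]
orientation: [0.171, 0.978, -0.02, -0.117]
wrist_force: [0.1, -0.9, -1.2]
opening: 27.5
dist to home 58.5 lateral [ 0.4 -1.   0.3] rot [ 0.001  0.003 -0.001] F [ 0.1 -0.9 -1.2] T [ 0.17 -0.12  0.02] t 18.1
```

```bash
python3 -m jog '[[[-0.16,-0.08,-0.5,0,0,0],[-0.1,-0.13,-0.45,0,0,0],[0,0,0,0,0,0]]]'; python3 chk.py 2 101.1
```

```text
time_s: 18.4
position: [562.1, -79.6, 202.5]
orientation: [0.171, 0.978, -0.02, -0.117]
wrist_force: [-0.7, -0.5, -0.8]
opening: 27.4
dist to home 47.3 lateral [ 0.   0.3 -0.1] rot [ 0.001  0.002 -0.001] F [-0.7 -0.5 -0.8] T [ 0.15 -0.08 -0.  ] t 18.4
```

```bash
python3 -m jog '[[[-0.11,-0.16,-0.45,0,0,0],[-0.11,-0.16,-0.45,0,0,0],[-0.11,-0.16,-0.45,0,0,0]]]'; python3 chk.py 2 101.1
```

```text
time_s: 18.7
position: [558.8, -84.4, 188.7]
orientation: [0.171, 0.978, -0.02, -0.117]
wrist_force: [-0.4, -0.2, -1.5]
opening: 27.4
dist to home 32.4 lateral [ 0.2  0.5 -0.2] rot [ 0.001  0.003 -0.001] F [-0.4 -0.2 -1.5] T [ 0.14 -0.02  0.02] t 18.7
```

```bash
python3 -m jog '[[[-0.12,-0.18,-0.45,0,0,0],[-0.11,-0.16,-0.45,0,0,0],[-0.11,-0.16,-0.45,0,0,0],[-0.11,-0.16,-0.45,0,0,0]]]'; python3 chk.py 2 101.1
```

```text
time_s: 19.1
position: [553.6, -91.6, 168.9]
orientation: [0.171, 0.978, -0.02, -0.117]
wrist_force: [0.6, -0.7, -0.3]
opening: 27.8
dist to home 10.6 lateral [ 0.2  0.4 -0.2] rot [ 0.001  0.002 -0.001] F [ 0.6 -0.7 -0.3] T [ 0.21  0.02 -0.04] t 19.1
```

```bash
python3 -m jog '[[[-0.1,-0.13,-0.35,0,0,0],[-0.06,-0.1,-0.25,0,0,0],[-0.05,-0.07,-0.2,0,0,0],[-0.02,-0.04,-0.1,0,0,0],[-0.04,-0.06,-0.15,0,0,0]]]'; python3 chk.py 2 101.1;python3 -m jog '[[[-0.04,-0.06,-0.15,0,0,0],[-0.04,-0.06,-0.15,0,0,0]]]'; python3 chk.py 2 101.1
```

```text
time_s: 19.6
position: [550.8, -95.7, 158.6]
orientation: [0.171, 0.978, -0.021, -0.116]
wrist_force: [-0.1, 4.4, 8.7]
opening: 27.1
dist to home -0.8 lateral [ 0.2  0.1 -0. ] rot [ 0.     0.004 -0.001] F [-0.1  4.4  8.7] T [ 0.41  0.53 -0.27] t 19.6
time_s: 19.8
position: [550.5, -95.8, 158.7]
orientation: [0.17, 0.978, -0.021, -0.115]
wrist_force: [-1.4, 3.1, 6.0]
opening: 27.5
dist to home -0.7 lateral [-0.1 -0.   0.1] rot [-0.001  0.007 -0.001] F [-1.4  3.1  6. ] T [ 0.4   0.48 -0.27] t 19.8
```

Home: it stopped within 1 mm of the computed place, with the force rising. One more press, then release and retract.

```bash
python3 -m jog '[[[-0.08,-0.12,-0.35,0,0,0],[-0.08,-0.12,-0.35,0,0,0]]]'; python3 chk.py 2 101.1; python3 -m jog '[[[0,0,0,0,0,0],[0,0,0,0,0,0],[0,0,0,0,0,0],[0,0,0,0,0,0]]]' 0; python3 -m jog '[[[0.2,0.33,0.9,0,0,0],[0.45,0.65,1.83,0,0,0],[0.7,1,2.7,0,0,0],[0.7,1,2.7,0,0,0],[0,0,4,0,0,0],[0,2,4,0,0,0],[0,4,2,0,0,0],[0,4,0,0,0,0],[0,4,0,0,0,0],[0,0,0,0,0,0]]]' -1
python3 - <<'E'
from h import *
from scipy.optimize import least_squares
from rig import snapshot
t=snapshot("top");s=snapshot("side")
im=np.hstack([cv2.resize(s["frame"][180:330,240:390],(400,400),interpolation=3),cv2.resize(t["frame"][150:290,330:440],(315,400),interpolation=3)])
cv2.imwrite("pics/f.png",im[:,:,::-1])
for n,c in(("side",s),("top",t)):
  P=[]
  for th in(0,2*np.pi/3,-2*np.pi/3): P.append([477+146*np.cos(3.039+th),-198+146*np.sin(3.039+th),204])
  q=proj(c,P);print(n,((q-[240,180])*400/150 if n=="side" else (q-[330,150])*315/110+[400,0]).round(0))
E
```

```text
time_s: 20.0
position: [550.2, -96.0, 158.8]
orientation: [0.17, 0.979, -0.021, -0.111]
wrist_force: [-0.5, 6.9, 12.7]
opening: 27.5
dist to home -0.8 lateral [-0.4 -0.2  0.2] rot [-0.002  0.014 -0.001] F [-0.5  6.9 12.7] T [ 0.48  1.14 -0.49] t 20.0
time_s: 20.4
position: [551.2, -96.6, 159.7]
orientation: [0.171, 0.979, -0.021, -0.109]
wrist_force: [0.1, 0.3, 0.1]
opening: 47.0
time_s: 21.4
position: [569.6, 78.2, 348.5]
orientation: [0.169, 0.979, -0.024, -0.112]
wrist_force: [-0.3, -0.6, 0.3]
opening: 94.2
side [[ 16. 139.]
 [329. 200.]
 [238.  20.]]
top [[576. 346.]
 [715. 141.]
 [468. 120.]]
```

View pics/f.png

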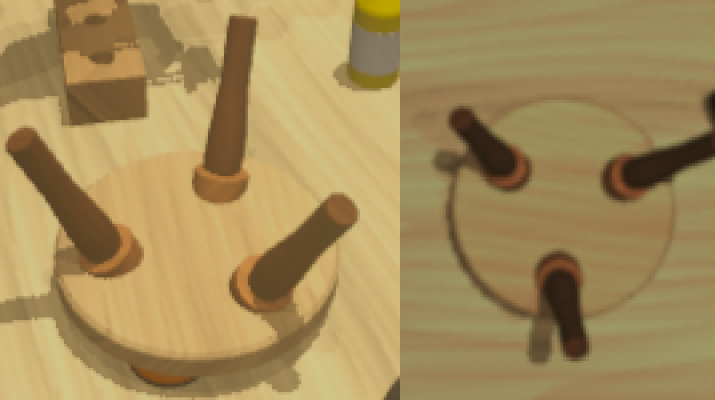

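The final picture shows both legs down on their collars. Leg 1's foot end appears about 3 px further out than predicted in the side view, so I measure that numerically.

```bash
python3 - <<'E'
from h import *
from rig import snapshot
from scipy.optimize import least_squares
# leg profile: (dist from shoulder, radius)
P0=np.array([477.5,-199.,25]);yaw=3.038
for n in("side","top"):
  c=snapshot(n);pickle.dump(c,open(f"pics/{n}F.pkl","wb"));f=cv2.cvtColor(c["frame"],cv2.COLOR_RGB2HSV).astype(int);rgb=c["frame"].astype(int)
  for nm,th in(("fit",0),("s1",2*np.pi/3),("s2",-2*np.pi/3)):
    a=yaw+th;o=np.array([np.cos(a),np.sin(a),0]);u=o*.4067+np.array([0,0,.9135]);m=P0+o*85+[0,0,42]
    # straight-ish sections at distances 15..140: scan perpendicular, find dark-band centre
    res=[]
    for d in np.arange(25,146,10):
        p=proj(c,[m+u*d,m+u*(d+1)]);p0=p[0];v=p[1]-p[0];v/=np.linalg.norm(v);nn=np.array([-v[1],v[0]])
        k=np.arange(-14,14.1,.25);pp=(p0+np.outer(k,nn)).astype(np.float32)
        g=cv2.remap(cv2.cvtColor(c["frame"],cv2.COLOR_RGB2GRAY),pp[:,0].reshape(1,-1),pp[:,1].reshape(1,-1),1).ravel().astype(float)
        th_=(np.percentile(g,90)+np.percentile(g,15))/2;dk=g<th_
        lab=cv2.connectedComponents(dk.astype(np.uint8)[None])[1].ravel();l=[x for x in set(lab[dk])];
        if not l: continue
        b=max(l,key=lambda x:(lab==x).sum());kk=k[lab==b];res.append((d,kk.min(),kk.max(),kk.mean()))
    r=np.array(res);print(n,nm,"perp dir",nn.round(2),"centres",r[:,3].round(1),"width",(r[:,2]-r[:,1]).round(1))
  # foot ends: along-axis end of dark
E
```

```text
side fit perp dir [ 0.79 -0.61] centres [0.5 0.6 0.6 0.6 0.8 0.8 0.6 0.6 0.8 0.6 0.8 0.6 0.8] width [16.5 16.2 15.2 14.8 14.  13.  12.2 12.2 12.5 12.8 12.5 12.8 13. ]
side s1 perp dir [0.78 0.63] centres [0.6 1.  1.2 1.6 1.9 2.2 2.6 3.  3.2 3.8 4.1 4.4 4.8] width [17.2 16.5 16.5 15.2 14.8 14.  13.2 13.  13.  13.5 13.8 13.8 14. ]
side s2 perp dir [0.99 0.13] centres [ 0.5  0.6  0.8  0.8  0.6  0.8  0.6 -3.9  0.6  0.9  0.8  1.   1. ] width [15.  14.2 14.  13.5 12.8 12.  11.2 20.2 11.2 10.8 11.  10.5 10.5]
top fit perp dir [-0.97  0.24] centres [1.5 1.9 2.2 2.8 3.4 4.  3.  1.  0.9 0.9 0.9 0.9 0.8] width [14.5 14.2 14.5 14.5 15.2 16.  13.5  9.5  8.8  8.8  9.2  9.2  9.5]
top s1 perp dir [0.35 0.94] centres [1.  0.8 0.8 1.2 0.9 0.6 0.6 0.5 0.5 0.4 0.4 0.4 0.2] width [12.  11.5 11.5 11.5 10.2  9.2  8.8  8.5  8.5  8.8  8.8  8.8  9.5]
top s2 perp dir [ 0.76 -0.64] centres [-2.2 -2.5 -2.9 -3.4 -3.8 -5.4 -5.6 -2.5 -2.  -1.9 -2.1 -2.2 -2.1] width [14.  14.  13.8 14.2 14.5 17.2 16.8 10.5  9.   8.8  8.8  8.5  8.8]
```

```bash
python3 - <<'E'
from h import *
P0=np.array([477.5,-199.,25]);yaw=3.038
for n in("side","top"):
  c=pickle.load(open(f"pics/{n}F.pkl","rb"));g0=cv2.cvtColor(c["frame"],cv2.COLOR_RGB2GRAY)
  for nm,th in(("fit",0),("s1",2*np.pi/3),("s2",-2*np.pi/3)):
    a=yaw+th;o=np.array([np.cos(a),np.sin(a),0])
    off={"fit":1.2,"s1":8 if n=="side" else 0,"s2":1}[nm]
    for tilt in((0,2.5,4) if nm=="s1" else (0,)):
      t=np.deg2rad(24+tilt);u=o*np.sin(t)+np.array([0,0,np.cos(t)]);m=P0+o*85+[0,0,42]
      ds=np.arange(-30,180,3.);q=proj(c,[m+u*d for d in ds]).astype(np.float32)
      g=cv2.remap(g0,q[:,0].reshape(1,-1),q[:,1].reshape(1,-1),1).ravel()
      pe=proj(c,[m+u*150])[0]
      print(n,nm,tilt,"end px",pe.round(1),"d120..174",g[50:68],"d-9..21",g[7:18])
c=pickle.load(open("pics/sideF.pkl","rb"));t=pickle.load(open("pics/topF.pkl","rb"))
im=np.hstack([cv2.resize(c["frame"][240:305,315:385],(420,390),interpolation=3),cv2.resize(t["frame"][185:235,390:450],(360,390),interpolation=3)])
cv2.imwrite("pics/g.png",im[:,:,::-1])
E
```

```text
side fit 0 end px [246.4 232.4] d120..174 [ 72  72  71  72  71  72  72  80  89  92  91  92  94 130 176 183 182 179] d-9..21 [73 73 73 73 74 74 75 75 75 75 76]
side s1 0 end px [363.8 255.3] d120..174 [ 79  79  79  79  81  81  87  94 101 105 102 101 102 108 132 161 188 190] d-9..21 [73 74 74 74 74 75 75 75 75 75 75]
side s1 2.5 end px [366.  257.8] d120..174 [ 78  78  79  78  79  82  94 104 105 105 104 101 100 101 101 103 124 171] d-9..21 [73 74 74 74 74 75 75 75 75 74 74]
side s1 4 end px [367.3 259.4] d120..174 [ 79  78  78  78  79  82  93 102 105 105 104 103 101 101 102 102 117 157] d-9..21 [73 74 74 74 74 75 75 75 75 75 74]
side s2 0 end px [329.5 187.7] d120..174 [ 85  86  85  86  85  85  85  86  84  84  85 100 141 172 173 172 172 174] d-9..21 [120 127 105  83  83  83  83  83  83  83  84]
top fit 0 end px [391.6 270.6] d120..174 [37 37 39 41 43 46 48 50 50 50 49 48 47 47 47 51 59 76] d-9..21 [36 36 37 38 38 37 37 38 39 39 39]
top s1 0 end px [440.3 199.1] d120..174 [35 34 34 35 34 34 36 39 42 45 47 47 47 47 47 49 54 59] d-9..21 [33 34 35 36 36 36 36 36 35 35 36]
top s1 2.5 end px [441.8 198.3] d120..174 [34 35 34 34 36 39 43 46 47 47 47 47 47 48 53 60 68 72] d-9..21 [33 34 35 36 36 36 36 36 35 36 37]
top s1 4 end px [442.7 197.9] d120..174 [35 34 34 36 40 44 47 47 47 47 47 47 48 52 59 64 67 66] d-9..21 [33 34 35 36 36 36 36 36 35 36 37]
top s2 0 end px [354.1 191.6] d120..174 [36 37 37 36 37 38 38 39 42 45 47 49 50 51 50 49 48 46] d-9..21 [38 38 38 38 38 38 38 38 38 38 38]
```

Leg 1's tilt of about 3° fits the 2 mm hole slack: the leg is loose and its centre of mass overhangs the shoulder. I use the last picture to compare the three collars.

```bash
python3 - <<'E'
from h import *
c=pickle.load(open("pics/sideF.pkl","rb"))["frame"]
k=lambda x,y:cv2.resize(c[y:y+75,x:x+50],(260,390),interpolation=2)
cv2.imwrite("pics/g.png",np.hstack([k(245,220),k(322,240),k(302,187)])[:,:,::-1])
E
```

```text
(no output)
```

View pics/g.png

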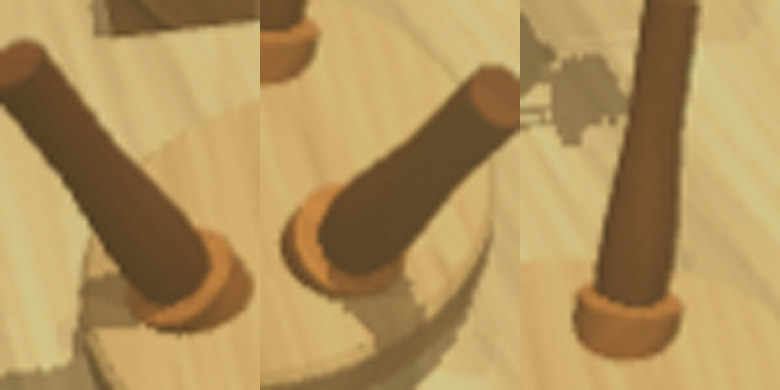

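All three legs sit with their shoulders on the collars and no tenon shows. Gravity would bring the slack tilt back after any re-press, so I hand in.

```bash
python3 -c "
from rig import sign_off,sense
print(sense()['time_s'],sign_off())"
```

```text
the job is handed in; nothing more can be done
21.6 None
```

I fitted the two dark legs from the beam into the seat's two empty holes and handed the job in at 21.6 s of the 64 s allowed. The first leg went into socket_1 and the second into socket_2.

- **Seating:** both legs slid in with almost no force. Each then stopped within 1 mm of the computed home position under a final press of about 11 N and 15 N. The last side view shows both shoulders on their collars with no tenon visible, and the seat still in place.
- **One check disagreed:** the socket_1 leg leans about 3–4° further out than the ideal 24°, and the socket_2 leg shows signs of a smaller sag. The slack in the 26 mm holes around the 24 mm tenons should allow only about 2.5°. I took it as the loose dry fit settling under gravity and did not press again.
- **Bystanders:** the arm never worked near the glue, tape, mallet, clamp or the look-alike legs. I did not measure their positions at the end.

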